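# Pin the sliding cradle of a tamping stand

### The arm

A 6-joint arm with a two-finger parallel gripper is mounted at the origin on the work surface. World frame = base frame: x ahead of the robot, y to its left, z up, the work surface at z = 0. Lengths are in mm, angles in degrees, forces in N, time in s.
With the tool pointing down it reaches from about 300 to 850 mm from the base axis. Payload 4.2 kg.
Tool frame: the origin (TCP) lies on the centre line of the jaws, within the pads' length; the fingertips stand 11 mm ahead of it and the grasp point (between the pads) lies 8 mm behind it; z points along the fingers, y is the line along which they close (so a half turn about z gives the same grasp; the last joint's range is limited). The gripper opens to 91 mm and grips with 3 to 60 N. Pads are 32 mm wide; open, the fingers measure 118 mm over their backs; the gripper's body (76 mm by 178 mm) begins 60 mm behind the grasp point.
Start: joints at [-75.344, 18.312, 89.639, -0, 72.044, -1.146], TCP at [156.585, -553.287, 195.876] pointing down, gripper open.
Joint ranges: [-177.97, 177.97], [-48.28, 115.42], [12.27, 149.76], [-77.06, 257.06], [2.81, 150.46], [-146.56, 146.56]. Speed limits (degrees/s): [147.25, 147.25, 180, 180, 180, 180].

### API

Orientations are given as [roll, pitch, yaw] about the fixed x, y, z axes, in that order (R = Rz(yaw) Ry(pitch) Rx(roll)).
In Python, from workcell import env, grab_frame, camera_model, models gives the robot as it stands.
- The arm moves only by the shell command python3 -m crank 'ROWS' [FORCE]. ROWS is text: rows parted by semicolons, each of 7 numbers parted by spaces: the closure, from -1 (fully open) to 1 (shut), so that 0 is half open, then the shift along the tool's x, y, z in mm, then the turn, a rotation vector about the tool's x, y, z in degrees. A call has 1 to 10 rows; each row shifts and turns the commanded pose from where the row before left it, along the tool's axes as they then stand; what a row does not reach is not made up. A row lasts 1/8 s, in which the tool goes at most 62.5 mm and 10.7 degrees, less where a joint would pass 70% of its speed; a pose out of reach is approached as far as the arm can. A call is refused whole if a number of a shift passes 62.5 or a number of a turn 10.7, either way. A call with a gripper value outside its range is refused whole. The fingers move at their own pace and stop on an object; FORCE is the grip in N (left out, the last holds). Time passes only in rows, so rows that do not move let the fingers close. It gives the time, the measured TCP pose, the force, the opening and the grip force at its end, in the units of the state.
- env.state(): the state, without advancing time (a new reading comes with each control period).
- grab_frame(name): name is "scene" or "top" or "wrist"; returns the picture (384x512x3 uint8, blue, green, red); there is no depth.
- camera_model(name): a dict with "K" (3x3 intrinsics, pixels), "R" (3x3) and "t" (3): a world point X has camera coordinates R X + t; the wrist camera has in their place "mount" (4x4, takes a point from camera to tool coordinates, whose origin is the TCP and whose axes are the flange's). Camera axes: x right, y down, z forward; pixel columns grow to the right and rows downward; lengths in mm; the calibration is good to about 2 mm. A picture is of the moment at which its call begins: read the wrist's pose just before it. camera_model takes no time and is no camera call.
- env.job_done(): hands the job in; it is judged then, once.
Trained networks look in the newest picture that a camera, given by its name, has taken for a name from the list of things; names that differ only in an ending like _2 or _b are one class to them, and where a whole thing is asked for, a point or a joint stands for the part that bears it (a point fixed in the world has none). Each returns a list of dicts, best first, with "p" (0 to 1); they miss things now and then, are a little off and sometimes report something else, mostly with a low value. They report only what shows in the picture. A call takes as long as a camera call. They do not tell look-alikes from the thing itself.
- models.search_frame(name, camera): "point" ([x, y, z] in mm, in world coordinates, good to about 4 mm: the middle of the surface that is visible of it).
The state is a dict: "time_s": time; "qpos": joint angles; "qvel": joint speeds; "effort": joint torques, N m; "ee_pos": TCP position; "ee_rot": TCP orientation; "force": force on the tool from outside, world axes, zero at the start; "torque": the same for the moment, N m; "gripper_width": finger opening in mm; "gripper_force": force on a finger pad.
Only numpy, scipy, OpenCV 4.12 (cv2) and the standard library are available. Lean on these libraries where they do the work, as an engineer would, in place of code of your own. Each camera call takes 0.05 s, during which the arm holds its last target. There are 200 camera calls.

### The job

Lock the tamping stand's sliding cradle: pick the quick-release pin out of its block with its side button held in, put it through the hole in the cradle, and slide the cradle the way the portafilter's handle points until the pin finds the locking hole hidden underneath. Push the pin gently down until its collar is home on the cradle with the button still held in, then let go so that the button springs out and the pin locks; do not force the pin against the stand, and leave the jug, tamper and cup where they are.

Things in the scene. Friction and masses are not known exactly. Their poses are not given: they have to be found in the camera images.
- stand: Dark steel tamping stand fixed to the counter, 270 mm long (its x) by 130 mm wide; rails 38 mm high, a 50 mm high wall at its far (+x) end. Origin on the counter, under the cradle's hole when the cradle is at its front end; x is the sliding direction (away from the front end), z up.
- plate_front (a point): Point on the top of the fixed steel locking plate, under the cradle's hole at its front end: 36 mm above the counter, 2 mm below the cradle's plate; x along the slide. The plate is flat, 10 mm thick, with one 13.5 mm hole (1.5 mm chamfer) 25 to 51 mm from this point along +x, y = 0. Where exactly differs each time, is not reported and lies hidden under the cradle: feel for it.
- cradle (a joint): Position of the cradle along the stand's +x, 0 (front end) to 0.060 m; it slides with about 2 N of friction and stays where it is left. It starts between 0 and 15 mm.
- cradle_hole (a point): Centre of the mouth of the 13.5 mm through hole (1.5 mm chamfer) in the top of the cradle's 8 mm aluminium plate, 46 mm above the counter, moving with the cradle; x along the slide, z up. The plate is clear for 45 mm round it; beyond, at +x, a portafilter in a black ring stands up to 46 mm above the plate, its handle pointing to +x.
- holder: Wooden block 90 x 90 x 50 mm fixed to the counter, with an upright 22 mm hole in its middle in which the pin hangs by its collar. Origin at the centre of its underside, z up.
- pin: Loose quick-release pin, about 150 g, 80 mm tall, upright in the block. Origin on its axis at the underside of its collar (29 mm wide, 5 mm thick), which rests on the block; z up the axis. Above the collar, 8 to 44 mm up, a black handle 22 mm wide (y): flat fixed face at x = +14 mm, steel thumb button on the opposite side (face at x = -19 mm, 16 mm wide, 13 to 39 mm up).
- pin_tip (a point): Tip of the pin's 12 mm steel shank, on the axis, 36 mm below the collar's underside; the last 6 mm taper to a 7 mm flat. Two locking balls stand about 2.5 mm out of the shank on its -y and +y sides, 24.5 mm below the collar; they draw in flush only while the button is fully in. With the balls out the pin does not pass a 13.5 mm hole. When home, the collar lies on the cradle.
- pin_grip (a point): Centre of the pin's handle, on the axis, 26 mm above the underside of the collar; axes as pin. Squeezing the handle here along its x axis presses the button: 33 mm across with the button out, 28 mm (and then centred on the axis) with it fully in.
- button (a joint): Travel of the pin's thumb button, 0 (out, balls out, locked) to 0.005 m (fully in, balls drawn in); the spring takes about 4 N to start and 8 N to hold it fully in. It springs out when let go.
- jug: Steel milk jug, bystander, 80 mm diameter, 105 mm high, origin at the centre of its underside.
- tamper: Steel tamper, bystander, 58 mm diameter, 87 mm high, origin at the centre of its underside.
- cup: White cup, bystander, 66 mm diameter, 60 mm high, origin at the centre of its underside.
Mind the look-alikes: they are no part of the job. What is shaped like the pin but turquoise or yellow is not meant. What is shaped like the holder but black or pink is not meant.

How it is judged:
By the outcome, as a careful person would: the job done as asked, in the order asked, and still so for the second after the job is handed in, with the robot touching nothing.
It also fails if it takes over 53 s, if anything falls off the work surface, if the arm or the gripper's body presses on something with over 40 N, if the wrist force passes 120 N, or if a joint passes its speed limit or range.

## Working session

There is one attempt and no reset: what is moved stays moved. The work goes in short steps, Python scripts to look and compute and a shell command to move; the robot and the scene stay as the last step left them, time stands still between calls to the robot, and variables do not carry over. Pictures are saved under pics/ and viewed, at most 10 in all, crops included, and the job is handed in when it is done.

```bash
ls; mkdir -p pics; cat > h.py <<'E'
import numpy as np, cv2
from workcell import env, grab_frame, camera_model, models
from scipy.spatial.transform import Rotation as Ro
def st(): 
    s=env.state(); print(round(s["time_s"],2),np.round(s["ee_pos"],1),np.round(s["ee_rot"],1),"F",np.round(s["force"],1),"w",round(s["gripper_width"],1),round(s["gripper_force"],1)); return s
def cam(n):
    c=camera_model(n); K=np.array(c["K"])
    if n!="wrist": return K,np.array(c["R"]),np.array(c["t"]).ravel()
    s=env.state(); T=np.eye(4); T[:3,:3]=Ro.from_euler("xyz",s["ee_rot"],degrees=True).as_matrix(); T[:3,3]=s["ee_pos"]
    I=np.linalg.inv(T@np.array(c["mount"])); return K,I[:3,:3],I[:3,3]
def ray(n,uv,z):
    K,R,t=cam(n); d=R.T@np.linalg.inv(K)@np.array([uv[0],uv[1],1.]); o=-R.T@t
    return o+d*(z-o[2])/d[2]
def proj(n,X):
    K,R,t=cam(n); p=K@(R@np.array(X,float)+t); return p[:2]/p[2]
def net(n,c): 
    for d in models.search_frame(n,c)[:5]: print(n,c,np.round(d["point"]),round(d["p"],2),np.round(proj(c,d["point"])))
E
python3 - <<'E'
from h import *
st()
for c in("top","scene"): cv2.imwrite(f"pics/{c}1.png",cv2.resize(grab_frame(c),(800,600)))
for n in("stand","cradle","holder","pin","jug","tamper","cup"): net(n,"top")
net("pin","scene"); st()
E
```

```text
pics
0.0 [ 156.4 -552.7  195. ] [-179.9   -0.    15.8] F [ 0.3  0.2 -0.7] w 91.4 0.0
stand top [544. 204.  46.] 0.87 [155. 196.]
cradle top [540. 206.  43.] 0.88 [155. 198.]
holder top [ 572. -201.   43.] 0.84 [312. 182.]
holder top [ 432. -256.   49.] 0.56 [336. 235.]
holder top [ 708. -310.   51.] 0.56 [351. 130.]
pin top [ 572. -206.   95.] 0.55 [317. 178.]
pin top [ 588. -325.   75.] 0.52 [362. 172.]
pin top [ 683. -184.   75.] 0.48 [305. 137.]
jug top [714.   8.  49.] 0.65 [230. 130.]
jug top [388. -44.  30.] 0.34 [253. 255.]
tamper top [386. -42.  25.] 0.62 [252. 255.]
cup top [539.  -5.  17.] 0.55 [237. 198.]
pin scene [ 577. -195.   79.] 0.67 [200. 159.]
pin scene [ 692. -177.   70.] 0.63 [154. 188.]
pin scene [ 586. -322.   61.] 0.52 [174. 133.]
0.5 [ 156.6 -553.3  195.8] [180.   -0.   15.8] F [ 0.4 -0.6 -0.3] w 91.0 0.0
```

View pics/top1.png

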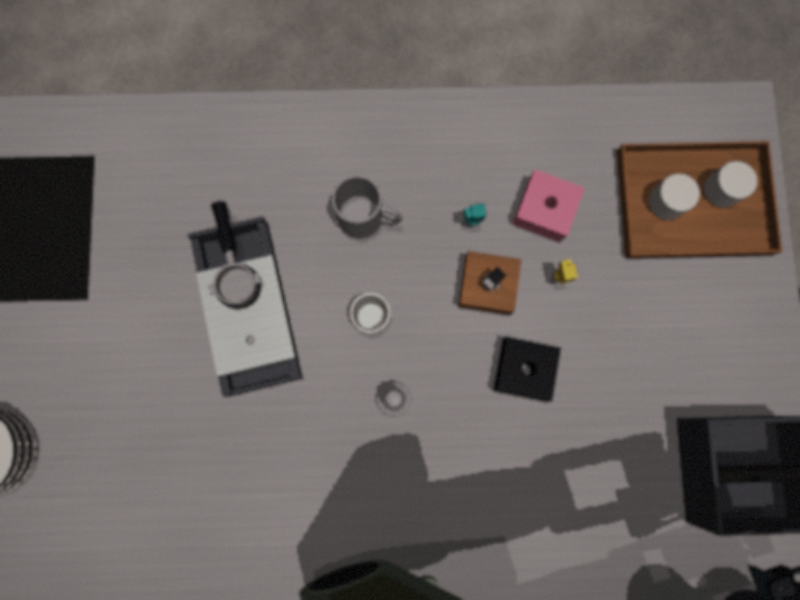

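View pics/scene1.png

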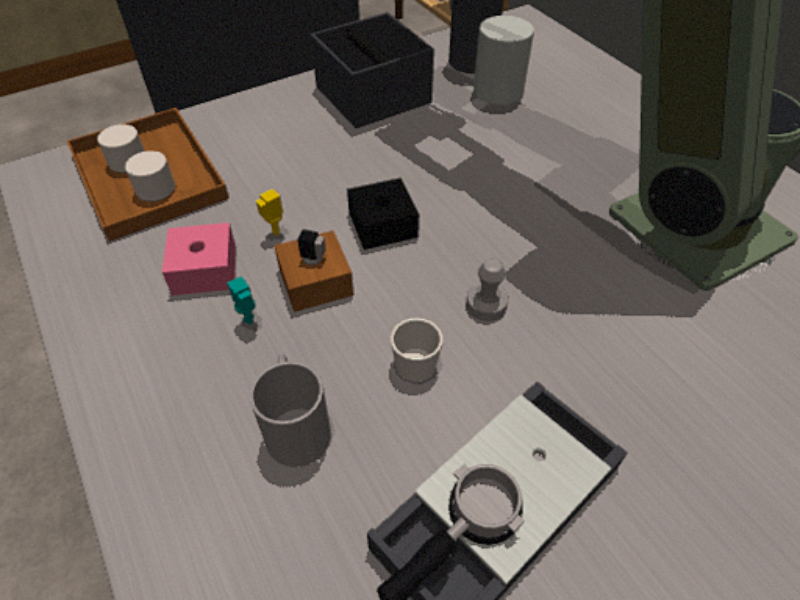

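The pictures show the brown block with the black pin at top (492,278), with its steel button to the lower left. The cradle hole is at (250,340) and the portafilter handle points up to (221,215). The look-alikes are turquoise, yellow, pink and black.

```bash
cat >> h.py <<'E'
def go(tx,ty,tz):
    s=env.state(); R=Ro.from_euler("xyz",s["ee_rot"],degrees=True).as_matrix(); print("tool shift",np.round(R.T@(np.array([tx,ty,tz])-s["ee_pos"]),1))
E
python3 - <<'E'
from h import *
k=.64
print(np.round(camera_model("wrist")["mount"],2).tolist(), camera_model("wrist")["K"])
for n,uv,z in(("hole",(250,340),46),("pf",(238,285),85),("handle",(221,210),80),("pin",(492,278),90),("btn",(486,284),89),("blk",(497,273),92)): print(n,np.round(ray("top",(uv[0]*k,uv[1]*k),z)))
go(540,-235,200)
E
```

```text
[[0.0, -0.96, -0.28, 79.16], [1.0, 0.0, -0.0, -1.07], [0.0, -0.28, 0.96, -189.21], [0.0, 0.0, 0.0, 1.0]] [[323.55372801   0.         253.40833228]
 [  0.         323.55372801 188.2553202 ]
 [  0.           0.           1.        ]]
hole [488. 191.  46.]
pf [572. 203.  85.]
handle [698. 233.  80.]
pin [ 573. -202.   90.]
btn [ 564. -193.   89.]
blk [ 581. -210.   92.]
tool shift [ 455.6 -201.8   -4.2]
```

```bash
python3 -m crank '-0.2 50 -22 0 0 0 0;-0.2 50 -22 0 0 0 0;-0.2 50 -22 0 0 0 0;-0.2 50 -22 0 0 0 0;-0.2 50 -22 0 0 0 0;-0.2 50 -22 0 0 0 0;-0.2 50 -22 0 0 0 0;-0.2 50 -22 0 0 0 0;-0.2 50 -22 0 0 0 0'; python3 -m crank '-0.2 0 0 10 0 0 -10;-0.2 0 0 10 0 0 -10;-0.2 0 0 10 0 0 -9;-0.2 0 0 0 0 0 0;-0.2 0 0 0 0 0 0'
python3 - <<'E'
from h import *
st(); im=grab_frame("wrist"); cv2.imwrite("pics/w1.png",cv2.resize(im,(800,600),interpolation=cv2.INTER_CUBIC))
net("pin","wrist");net("pin_grip","wrist")
print(proj("wrist",(573,-202,76)))
E
```

```text
time_s: 1.62
ee_pos: [537.0, -239.0, 196.0]
ee_rot: [180.0, -0.0, 15.8]
force: [0.4, -1.1, 0.4]
gripper_width: 54.6
gripper_force: 0.0
time_s: 2.25
ee_pos: [535.9, -240.4, 166.3]
ee_rot: [180.0, -0.0, 44.7]
force: [-0.4, -0.2, -0.1]
gripper_width: 54.6
gripper_force: 0.0
2.25 [ 535.9 -240.4  166.3] [180.   -0.   44.7] F [-0.4 -0.2 -0.1] w 54.6 0.0
pin wrist [ 678. -186.   78.] 0.87 [336.  12.]
pin wrist [ 579. -203.   91.] 0.79 [260. 123.]
pin wrist [ 588. -322.   79.] 0.78 [359. 208.]
pin_grip wrist [ 682. -185.   74.] 0.92 [337.   8.]
pin_grip wrist [ 584. -324.   72.] 0.68 [356. 210.]
pin_grip wrist [ 580. -204.   98.] 0.66 [262. 123.]
[253.92631001 124.93021641]
```

View pics/w1.png

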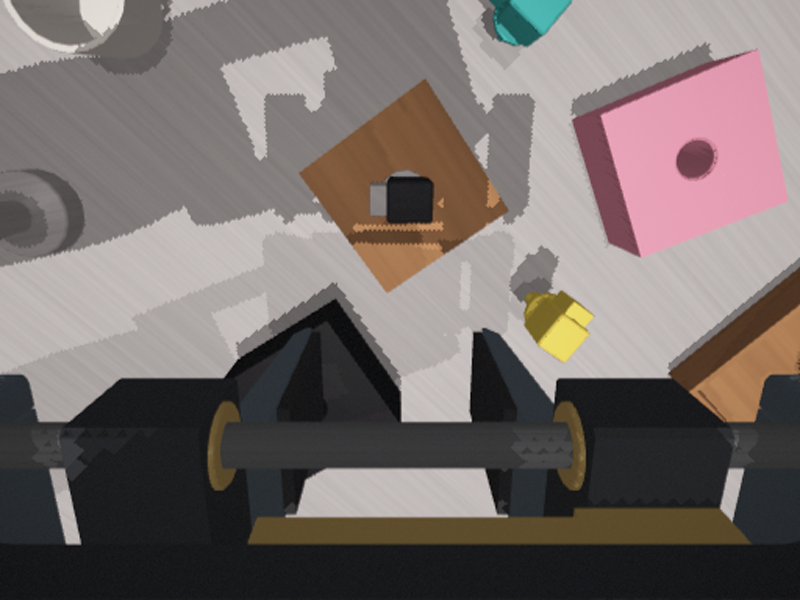

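The pin sits at (402,200) in this view, aligned with the jaws: button on the left, black handle from 387 to 433.

```bash
python3 - <<'E'
from h import *
a=ray("wrist",(433*.64,200*.64),94);b=ray("wrist",(370*.64,200*.64),89);f=ray("wrist",(387*.64,200*.64),94);u=ray("wrist",(410*.64,177*.64),94);v=ray("wrist",(410*.64,222*.64),94)
print(a,b,f,u,v,np.linalg.norm(a-b),np.linalg.norm(u-v)); 
d=(a-b)/np.linalg.norm(a-b); c=a-14*d; c2=b+19*d; print("axis",c,c2)
m=(c+c2)/2; go(m[0],m[1],100)
print(Ro.from_euler("xyz",env.state()["ee_rot"],degrees=True).as_matrix().T@d)
im=grab_frame("wrist")
# other corners for block angle
E
```

```text
[ 585.51791772 -215.64466177   94.        ] [ 562.28088658 -192.94819831   89.        ] [ 568.9488477  -198.93622631   94.        ] [ 585.32211766 -199.14066829   94.        ] [ 569.3006597  -215.28234033   94.        ] 32.86470857066776 22.74292619270118
axis [ 575.61920113 -205.97622099   91.87005566] [ 575.7148591  -206.06965365   91.89063875]
tool shift [52.4  3.5 66.4]
[ 0.01628154  0.98838303 -0.15110888]
```

```bash
python3 -m crank '-0.2 26.2 1.7 0 0 0 0;-0.2 26.2 1.8 0 0 0 0;-0.2 0 0 30 0 0 0;-0.2 0 0 27 0 0 0;-0.2 0 0 20 0 0 0;-0.2 0 0 15 0 0 0;-0.2 0 0 5 0 0 0;-0.2 0 0 0 0 0 0'; python3 -m crank '1 0 0 0 0 0 0;1 0 0 0 0 0 0;1 0 0 0 0 0 0;1 0 0 0 0 0 0;1 0 0 0 0 0 0;1 0 0 0 0 0 0' 30
```

```text
time_s: 3.45
ee_pos: [575.5, -205.9, 69.1]
ee_rot: [180.0, -0.0, 44.8]
force: [-0.5, 0.2, 0.3]
gripper_width: 54.8
gripper_force: 0.0
time_s: 4.2
ee_pos: [575.6, -205.9, 69.4]
ee_rot: [180.0, -0.0, 44.8]
force: [0.8, 0.1, 4.9]
gripper_width: 26.3
gripper_force: 30.0
```

```bash
python3 -m crank '1 0 0 -10 0 0 0;1 0 0 -30 0 0 0;1 0 0 -40 0 0 0;1 0 0 -40 0 0 0;1 0 0 0 0 0 0'; python3 -m crank '1 23.4 -37.7 0 0 0 0;1 23.4 -37.7 0 0 0 0;1 23.4 -37.7 0 0 0 0;1 23.4 -37.7 0 0 0 0;1 23.4 -37.7 0 0 0 0;1 23.4 -37.7 0 0 0 0;1 23.4 -37.7 0 0 0 0;1 23.4 -37.7 0 0 0 0'; python3 -m crank '1 0 0 0 0 0 -10;1 0 0 0 0 0 -10;1 0 0 0 0 0 -10;1 0 0 0 0 0 -10;1 0 0 0 0 0 -10;1 0 0 0 0 0 -5;1 0 0 0 0 0 0;1 0 0 0 0 0 0'
python3 - <<'E'
from h import *
st(); im=grab_frame("wrist"); cv2.imwrite("pics/w2.png",cv2.resize(im,(800,600),interpolation=cv2.INTER_CUBIC))
net("cradle_hole","wrist"); print(proj("wrist",(488,191,46)))
E
```

```text
time_s: 4.82
ee_pos: [577.1, -206.3, 192.4]
ee_rot: [179.6, -0.2, 44.8]
force: [-0.6, -0.6, -1.1]
gripper_width: 26.0
gripper_force: 30.0
time_s: 5.82
ee_pos: [493.9, 141.2, 187.2]
ee_rot: [-179.9, 0.2, 44.8]
force: [-0.1, 0.1, -1.8]
gripper_width: 26.2
gripper_force: 30.0
time_s: 6.82
ee_pos: [495.1, 140.0, 188.0]
ee_rot: [-179.9, 0.0, 99.7]
force: [0.2, -0.0, -1.9]
gripper_width: 25.9
gripper_force: 29.9
6.83 [495.1 140.  188. ] [-179.9    0.    99.7] F [ 0.2 -0.  -1.9] w 25.9 29.9
cradle_hole wrist [541. 212.  45.] 0.64 [312. 112.]
cradle_hole wrist [493. 148. 212.] 0.46 [255. 229.]
[256.41726555 123.6213111 ]
```

View pics/w2.png

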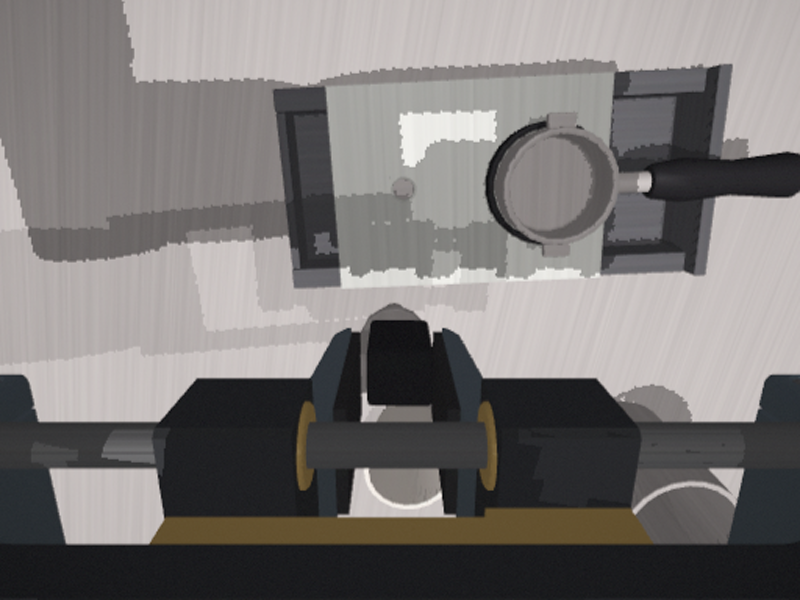

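The hole is at (403,188) and the held pin's handle top spans (368–431, 321–404). The cradle lies about 2.5° CCW from the image x axis.

```bash
python3 - <<'E'
from h import *
q=lambda u,v,z: ray("wrist",(u*.64,v*.64),z)
h=q(403,188,46); print("hole",h)
for a,b,z in(((327,86),(613,72),46),((341,287),(600,274),46),((275,90),(731,66),38)): 
    d=q(*b,z)-q(*a,z); print("edge ang",np.degrees(np.arctan2(d[1],d[0])),np.linalg.norm(d))
for p,z in (((275,90),38),((295,287),38),((327,86),46),((341,287),46)): print(q(*p,z)-h)
s=env.state(); R=Ro.from_euler("xyz",s["ee_rot"],degrees=True).as_matrix()
for p in((400,321),(400,404),(368,362),(431,362)): print("handle tool",R.T@(q(*p,s["ee_pos"][2]+25)-s["ee_pos"]))
print("collar far edge",R.T@(q(394,304,s["ee_pos"][2]-14)-s["ee_pos"]))
go(h[0],h[1],120)
E
```

```text
hole [488.92571015 194.47885236  46.        ]
edge ang 12.377875630234964 173.55246952727867
edge ang 12.781567496034672 175.5410769576815
edge ang 12.574722288696782 282.9601433454413
[-89.21214347  45.06915254  -8.        ]
[-62.25701144 -80.21747088  -8.        ]
[-56.28891254  52.26388012   0.        ]
[-30.10855732 -72.38723784   0.        ]
handle tool [ 23.2782257   -0.06627199 -25.00275014]
handle tool [-8.54654235e+00  2.24808156e-02 -2.49990030e+01]
handle tool [  7.94776581 -11.31000696 -24.99069145]
handle tool [  7.97096078  10.90846462 -25.01087942]
collar far edge [17.05686764 -2.28907485 14.00003391]
tool shift [54.7  3.  68.4]
```

```bash
python3 -m crank '1 26 2.6 0 0 0 0;1 26.2 2.7 0 0 0 0;1 0 0 30 0 0 -2.8;1 0 0 30 0 0 0;1 0 0 14 0 0 0;1 0 0 0 0 0 0;1 0 0 0 0 0 0'
python3 - <<'E'
from h import *
st(); im=grab_frame("wrist"); a=cv2.resize(im[60:270,150:362],(600,594),interpolation=cv2.INTER_CUBIC); cv2.imwrite("pics/w3.png",a)
s=grab_frame("scene"); p=proj("scene",(489,194,60)); print(p); x,y=int(p[0])-60,int(p[1])-60; print(x,y); cv2.imwrite("pics/s3.png",cv2.resize(s[y:y+100,x:x+120],(720,600),interpolation=cv2.INTER_CUBIC))
E
```

```text
time_s: 7.8
ee_pos: [492.9, 192.7, 115.9]
ee_rot: [179.9, -0.0, 102.6]
force: [-0.2, -0.2, -0.7]
gripper_width: 26.1
gripper_force: 29.9
7.8 [492.9 192.7 115.9] [179.9  -0.  102.6] F [-0.2 -0.2 -0.7] w 26.1 29.9
[347.06316915 287.51442765]
287 227
```

View pics/w3.png

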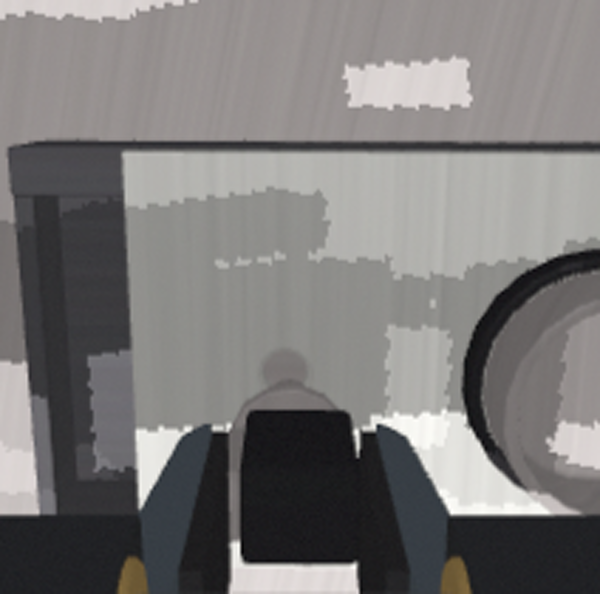

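View pics/s3.png

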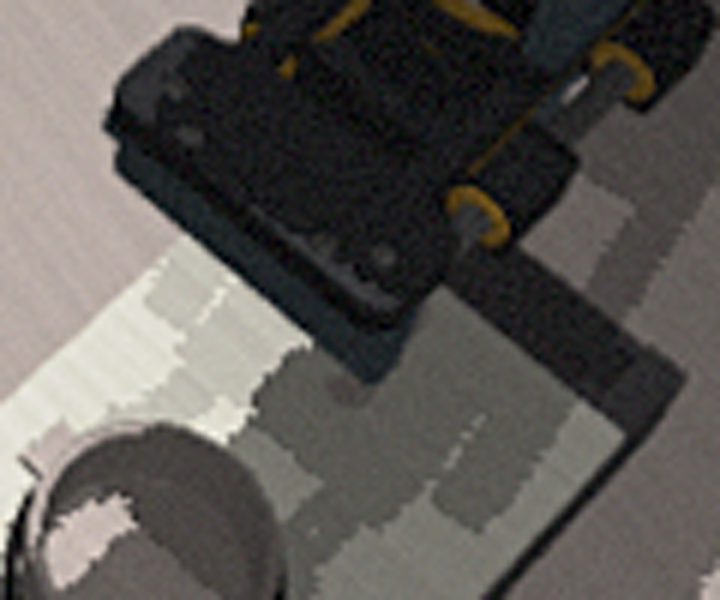

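In the wrist crop, the hole is at (285,371). The collar's left edge is at 230 and its far apex at (293,384). The scene view shows the hole just in front of the finger.

```bash
python3 - <<'E'
from h import *
from scipy.optimize import fsolve
s=env.state(); R=Ro.from_euler("xyz",s["ee_rot"],degrees=True).as_matrix(); p=np.array(s["ee_pos"])
th=np.linspace(0,6.283,120)
def ext(c):
    P=np.array([proj("wrist",p+R@np.array([c[0]+14.5*np.cos(t),c[1]+14.5*np.sin(t),z])) for z in(14.4,19.4) for t in th])
    return P[:,0].min(),P[:,1].min()
f=lambda c: np.array(ext(c))-[150+230/2.83,60+384/2.83]
c=fsolve(f,[0,0],epsfcn=1e-3); print("pin axis in tool",c,f(c))
h=ray("wrist",(150+285/2.83,60+371/2.83),46); ht=R.T@(h-p); print("hole",h,ht,"shift",ht[:2]-c)
# tip apparent vs scene
hs=(287+347/6,227+385/6); print("scene hole",ray("scene",hs,46))
E
```

```text
Traceback (most recent call last):
  File "h.py", line 15, in proj
    K,R,t=cam(n); p=K@(R@np.array(X,float)+t); return p[:2]/p[2]
          ~~~^^^
  File "h.py", line 9, in cam
    s=env.state(); T=np.eye(4); T[:3,:3]=Ro.from_euler("xyz",s["ee_rot"],degrees=True).as_matrix(); T[:3,3]=s["ee_pos"]
ValueError: time passes only in moves, steps and waits
```

```bash
cat > m.py <<'E'
from h import *
import h
from scipy.optimize import fsolve
s=env.state(); h.env=type("E",(),{"state":staticmethod(lambda:s)})
R=Ro.from_euler("xyz",s["ee_rot"],degrees=True).as_matrix(); p=np.array(s["ee_pos"])
th=np.linspace(0,6.283,120)
def ext(c):
    P=np.array([proj("wrist",p+R@np.array([c[0]+14.5*np.cos(t),c[1]+14.5*np.sin(t),z])) for z in(14.4,19.4) for t in th])
    return P[:,0].min(),P[:,1].min()
f=lambda c: np.array(ext(c))-[150+230/2.83,60+384/2.83]
c=fsolve(f,[0,0],epsfcn=1e-3); print("pin axis in tool",c,f(c))
ho=ray("wrist",(150+285/2.83,60+371/2.83),46); ht=R.T@(ho-p); print("hole",ho,ht,"shift",ht[:2]-c)
hs=(287+347/6,227+385/6); print("scene hole",ray("scene",hs,46))
E
python3 m.py
```

```text
pin axis in tool [ 0.11737548 -1.84232095] [ 0.00000000e+00 -2.84217094e-14]
hole [488.89902525 194.30836352  46.        ] [ 2.42971241 -3.68199922 70.01238943] shift [ 2.31233693 -1.83967827]
scene hole [490.13104689 193.21267386  46.        ]
```

```bash
python3 -m crank '1 1.8 -2.1 4 0 0 0;1 0 0 4 0 0 0;1 0 0 3 0 0 0;1 0 0 2 0 0 0;1 0 0 0 0 0 0'; python3 -m crank '1 0 0 1.5 0 0 0;1 0 0 1.5 0 0 0;1 0 0 0 0 0 0'
```

```text
time_s: 8.52
ee_pos: [489.4, 193.7, 101.6]
ee_rot: [-180.0, 0.0, 102.6]
force: [-1.1, -0.3, -1.0]
gripper_width: 25.9
gripper_force: 29.9
time_s: 8.9
ee_pos: [489.4, 193.7, 98.7]
ee_rot: [-180.0, 0.0, 102.6]
force: [0.6, 0.0, -1.9]
gripper_width: 26.1
gripper_force: 30.0
```

```bash
python3 -m crank '1 0 0 1.5 0 0 0;1 0 0 1.5 0 0 0;1 0 0 0 0 0 0'; python3 -m crank '1 0 0 1 0 0 0;1 0 0 1 0 0 0;1 0 0 0 0 0 0'
```

```text
time_s: 9.28
ee_pos: [489.9, 193.7, 95.9]
ee_rot: [180.0, 0.0, 102.6]
force: [0.2, 0.1, -0.8]
gripper_width: 26.0
gripper_force: 30.0
time_s: 9.65
ee_pos: [489.8, 193.8, 93.8]
ee_rot: [180.0, 0.0, 102.6]
force: [2.1, -0.8, -0.9]
gripper_width: 25.6
gripper_force: 30.0
```

```bash
python3 -m crank '1 0 1 1 0 0 0;1 0 0 0.5 0 0 0;1 0 0 0 0 0 0'; python3 -m crank '1 0 0 0.5 0 0 0;1 0 0 0 0 0 0'; python3 -m crank '1 0 0 0.5 0 0 0;1 0 0 0 0 0 0'
```

```text
time_s: 10.02
ee_pos: [490.3, 193.9, 92.2]
ee_rot: [-180.0, 0.0, 102.6]
force: [0.4, -0.7, -0.6]
gripper_width: 25.6
gripper_force: 29.9
time_s: 10.28
ee_pos: [490.3, 193.9, 91.7]
ee_rot: [-180.0, 0.0, 102.6]
force: [1.5, -0.4, -1.1]
gripper_width: 26.0
gripper_force: 29.9
time_s: 10.52
ee_pos: [490.5, 194.0, 91.4]
ee_rot: [180.0, 0.0, 102.6]
force: [0.5, -1.2, -0.0]
gripper_width: 25.7
gripper_force: 29.9
```

```bash
python3 -m crank '1 0 0 0.5 0 0 0;1 0 0 0 0 0 0'; python3 -m crank '1 0 0 0.3 0 0 0;1 0 0 0 0 0 0'
```

```text
time_s: 10.78
ee_pos: [490.8, 194.1, 91.3]
ee_rot: [179.9, -0.0, 102.6]
force: [1.7, 0.1, 2.4]
gripper_width: 25.9
gripper_force: 30.0
time_s: 11.02
ee_pos: [491.0, 194.2, 91.2]
ee_rot: [179.9, -0.0, 102.6]
force: [-0.8, -1.1, 5.4]
gripper_width: 26.1
gripper_force: 30.0
```

```bash
python3 -m crank '1 0 1.3 -0.2 0 0 0;1 0 1.3 0 0 0 0;1 0 1.4 0 0 0 0;1 0 0 0 0 0 0'; python3 -m crank '1 0 1.3 0 0 0 0;1 0 1.3 0 0 0 0;1 0 1.4 0 0 0 0;1 0 0 0 0 0 0'
```

```text
time_s: 11.52
ee_pos: [493.7, 194.6, 91.0]
ee_rot: [-179.9, 0.0, 102.6]
force: [-1.8, -1.4, 8.3]
gripper_width: 26.2
gripper_force: 30.1
time_s: 12.02
ee_pos: [497.5, 195.5, 91.0]
ee_rot: [-179.9, 0.0, 102.6]
force: [-1.6, -1.2, 7.3]
gripper_width: 26.1
gripper_force: 30.2
```

```bash
for i in 1; do python3 -m crank '1 0 1.3 -0.3 0 0 0;1 0 1.3 0 0 0 0;1 0 1.4 0 0 0 0;1 0 0 0 0 0 0'; python3 -m crank '1 0 1.3 0 0 0 0;1 0 1.3 0 0 0 0;1 0 1.4 0 0 0 0;1 0 0 0 0 0 0'; done
```

```text
time_s: 12.52
ee_pos: [501.1, 196.3, 91.1]
ee_rot: [-179.8, 0.0, 102.6]
force: [-1.9, -1.3, 6.7]
gripper_width: 26.1
gripper_force: 30.2
time_s: 13.02
ee_pos: [505.0, 197.1, 91.0]
ee_rot: [-179.8, 0.0, 102.6]
force: [-1.8, -1.1, 6.9]
gripper_width: 26.5
gripper_force: 30.2
```

```bash
python3 -m crank '1 0 1.3 0 0 0 0;1 0 1.3 0 0 0 0;1 0 1.4 0 0 0 0;1 0 0 0 0 0 0'; python3 -m crank '1 0 1.3 0 0 0 0;1 0 1.3 0 0 0 0;1 0 1.4 0 0 0 0;1 0 0 0 0 0 0'
```

```text
time_s: 13.52
ee_pos: [508.9, 198.0, 91.1]
ee_rot: [-179.8, 0.0, 102.6]
force: [-2.5, -1.9, 6.6]
gripper_width: 25.9
gripper_force: 30.2
time_s: 14.02
ee_pos: [512.6, 198.8, 90.8]
ee_rot: [-179.8, 0.0, 102.6]
force: [-1.6, -1.5, 4.8]
gripper_width: 25.5
gripper_force: 30.1
```

```bash
python3 -m crank '1 0 1 0 0 0 0;1 0 1 0 0 0 0;1 0 0 0 0 0 0'; python3 -m crank '1 0 1 0 0 0 0;1 0 1 0 0 0 0;1 0 0 0 0 0 0'
```

```text
time_s: 14.4
ee_pos: [514.8, 199.2, 90.0]
ee_rot: [-179.8, 0.0, 102.6]
force: [-2.0, -1.2, -1.2]
gripper_width: 26.0
gripper_force: 30.0
time_s: 14.78
ee_pos: [517.8, 200.0, 90.7]
ee_rot: [-180.0, 0.0, 102.6]
force: [-2.3, -0.7, -1.4]
gripper_width: 25.8
gripper_force: 30.0
```

```bash
python3 -m crank '1 0 0.2 1 0 0 0;1 0 0 1 0 0 0;1 0 0 0 0 0 0'; python3 -m crank '1 0 0 1 0 0 0;1 0 0 1 0 0 0;1 0 0 0 0 0 0'
```

```text
time_s: 15.15
ee_pos: [518.0, 200.1, 88.9]
ee_rot: [180.0, 0.0, 102.6]
force: [-2.0, -1.9, -1.1]
gripper_width: 26.1
gripper_force: 30.0
time_s: 15.52
ee_pos: [518.0, 200.1, 86.9]
ee_rot: [180.0, 0.0, 102.6]
force: [-1.2, -1.6, -0.3]
gripper_width: 25.9
gripper_force: 30.0
```

```bash
python3 -m crank '1 -0.2 0 1 0 0 0;1 0 0 0.7 0 0 0;1 0 0 0 0 0 0'; python3 -m crank '1 0 0 0.7 0 0 0;1 0 0 0.5 0 0 0;1 0 0 0 0 0 0'
```

```text
time_s: 15.9
ee_pos: [518.1, 199.9, 85.2]
ee_rot: [180.0, 0.0, 102.6]
force: [-1.9, -0.9, -0.1]
gripper_width: 26.0
gripper_force: 30.0
time_s: 16.27
ee_pos: [518.1, 200.0, 84.1]
ee_rot: [180.0, 0.0, 102.6]
force: [-1.2, -1.7, -1.7]
gripper_width: 26.2
gripper_force: 30.0
```

```bash
python3 -m crank '1 -0.2 0 1 0 0 0;1 0 0 1 0 0 0;1 0 0 1 0 0 0;1 0 0 0 0 0 0'; python3 -m crank '1 0 0 1 0 0 0;1 0 0 1 0 0 0;1 0 0 1 0 0 0;1 0 0 0 0 0 0'
```

```text
time_s: 16.77
ee_pos: [518.1, 199.7, 81.0]
ee_rot: [-180.0, 0.0, 102.6]
force: [-0.6, -1.8, -0.9]
gripper_width: 26.2
gripper_force: 30.0
time_s: 17.27
ee_pos: [518.1, 199.7, 78.0]
ee_rot: [-180.0, 0.0, 102.6]
force: [-1.3, -1.3, -1.7]
gripper_width: 26.1
gripper_force: 29.9
```

```bash
python3 -m crank '1 0 0 1.5 0 0 0;1 0 0 1.5 0 0 0;1 0 0 1.5 0 0 0;1 0 0 0 0 0 0'; python3 -m crank '1 0 0 1.5 0 0 0;1 0 0 1.5 0 0 0;1 0 0 1.5 0 0 0;1 0 0 0 0 0 0'; python3 -m crank '1 0 0 1 0 0 0;1 0 0 1 0 0 0;1 0 0 0 0 0 0'
```

```text
time_s: 17.77
ee_pos: [518.0, 199.7, 73.4]
ee_rot: [-180.0, 0.0, 102.6]
force: [-1.4, -1.0, -1.4]
gripper_width: 26.0
gripper_force: 29.9
time_s: 18.27
ee_pos: [518.0, 199.7, 68.9]
ee_rot: [-180.0, 0.0, 102.6]
force: [-1.8, -0.7, -1.3]
gripper_width: 25.6
gripper_force: 30.0
time_s: 18.65
ee_pos: [518.0, 199.7, 67.0]
ee_rot: [-180.0, 0.0, 102.6]
force: [-1.4, -0.6, -1.0]
gripper_width: 25.8
gripper_force: 29.9
```

```bash
python3 -m crank '1 0 0 0.7 0 0 0;1 0 0 0.5 0 0 0;1 0 0 0 0 0 0';  python3 -m crank '1 0 0 0.4 0 0 0;1 0 0 0 0 0 0'
```

```text
time_s: 19.02
ee_pos: [518.0, 199.7, 65.9]
ee_rot: [-180.0, 0.0, 102.6]
force: [-2.9, -1.7, -1.3]
gripper_width: 26.2
gripper_force: 30.1
time_s: 19.27
ee_pos: [518.0, 199.7, 65.5]
ee_rot: [-180.0, 0.0, 102.6]
force: [-2.4, -1.3, -0.8]
gripper_width: 25.9
gripper_force: 30.0
```

```bash
python3 -m crank '1 0 0 0.3 0 0 0;1 0 0 0 0 0 0';  python3 -m crank '1 0 0 0.3 0 0 0;1 0 0 0 0 0 0'; python3 -m crank '1 0 0 0.2 0 0 0;1 0 0 0 0 0 0'
```

```text
time_s: 19.52
ee_pos: [518.2, 199.7, 65.5]
ee_rot: [180.0, 0.0, 102.6]
force: [-2.1, -1.7, 0.8]
gripper_width: 26.0
gripper_force: 30.1
time_s: 19.77
ee_pos: [518.3, 199.7, 65.4]
ee_rot: [180.0, 0.0, 102.6]
force: [-4.0, -2.7, 5.6]
gripper_width: 25.9
gripper_force: 30.0
time_s: 20.02
ee_pos: [518.3, 199.8, 65.4]
ee_rot: [180.0, 0.0, 102.6]
force: [-3.6, -3.2, 7.2]
gripper_width: 26.0
gripper_force: 30.1
```

```bash
python3 -m crank '0 0 0 0 0 0 0;0 0 0 0 0 0 0;0 0 0 0 0 0 0;0 0 0 0 0 0 0'; python3 -m crank '0 0 0 -5 0 0 0;0 0 0 -10 0 0 0;0 0 0 -30 0 0 0;0 0 0 -40 0 0 0;0 0 0 -40 0 0 0;0 -50 0 0 0 0 0;0 -30 0 0 0 0 0;0 0 0 0 0 0 0'
python3 - <<'E'
from h import *
st(); im=grab_frame("wrist"); cv2.imwrite("pics/w4.png",cv2.resize(im[0:240],(800,375),interpolation=cv2.INTER_CUBIC))
E
```

```text
time_s: 20.52
ee_pos: [518.6, 200.0, 64.6]
ee_rot: [179.9, -0.0, 102.6]
force: [-0.5, -0.3, 0.1]
gripper_width: 45.7
gripper_force: 0.0
time_s: 21.52
ee_pos: [536.0, 120.2, 190.7]
ee_rot: [179.9, 0.0, 102.4]
force: [0.2, 0.2, 0.4]
gripper_width: 45.9
gripper_force: 0.0
21.52 [536.  120.2 190.7] [179.9   0.  102.4] F [0.2 0.2 0.4] w 45.9 0.0
```

View pics/w4.png

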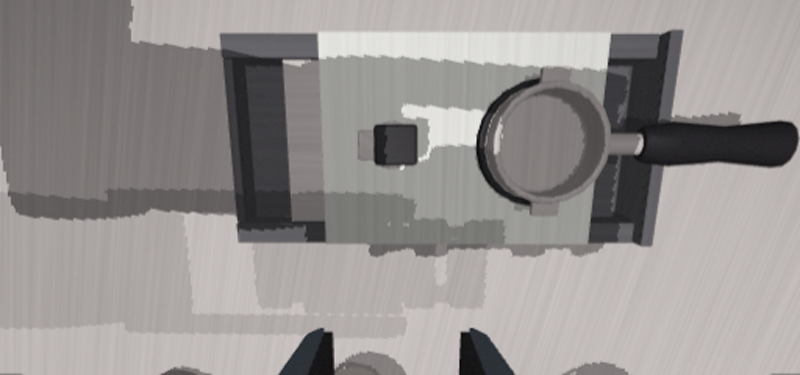

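The pin stands upright and home in the cradle at (395,145). Its button is out on the left (358–375), and the cradle has slid on.

```bash
python3 -c "
from workcell import env
print(env.job_done())"
```

```text
the job is handed in; nothing more can be done
None
```

The cradle is pinned: the pin went through both holes, its collar seated at the expected height with about 7 N on the wrist sensor, and the last picture shows the button sprung out. I handed the job in at about 21.6 s; the hand-in gave no verdict, and I did not test the lock by pulling on the pin or picture the jug, tamper and cup again.

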